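# Bleed the deadweight tester and hold its sprung cover just short of balance

### The arm

A 6-joint arm with a two-finger parallel gripper is mounted at the origin on the work surface. World frame = base frame: x ahead of the robot, y to its left, z up, the work surface at z = 0. Lengths are in m, angles in degrees, forces in N, time in s.
With the tool pointing down it reaches from about 0.35 to 0.875 m from the base axis. Payload 4.2 kg.
Tool frame: the origin (TCP) lies midway between the tips of the shut fingers; the grasp point (between the pads) lies 19 mm behind it; z points along the fingers, y is the line along which they close (so a half turn about z gives the same grasp; the last joint's range is limited). The gripper opens to 87 mm and grips with 3 to 60 N. Pads are 19 mm wide; open, the fingers measure 117 mm over their backs; the gripper's body (75 mm by 190 mm) begins 51 mm behind the grasp point.
Start: joints at [-54.74, 22.042, 0.453, 0, -68.411, -14.817], TCP at [0.218, -0.586, 0.223] pointing down, gripper open.
Joint ranges: [-179.83, 179.83], [-69.29, 118.12], [-61.27, 80.66], [-181.25, 117.63], [-171.15, -9.14], [-177.46, 177.46]. Speed limits (degrees/s): [159.86, 159.86, 180, 180, 180, 180].

### API

Orientations are given as a 3x3 rotation matrix whose columns are the frame's x, y, z axes.
In Python, from station import r, cams gives the robot as it stands.
- The arm moves only by the tool play_rows, never from a script. Its argument "commands" is text: rows parted by semicolons, each of 6 numbers parted by spaces: the shift along the world's x, y, z normalised to -1 to 1, where 1 is 30 mm, then the turn, a rotation vector about the world's x, y, z normalised to -1 to 1, where 1 is 0.15 rad. A call has 1 to 20 rows; each row shifts and turns the commanded pose from where the row before left it; what a row does not reach is not made up. A row lasts 1/10 s, in which the tool goes at most 50 mm and 8.59 degrees, less where a joint would pass 70% of its speed; a pose out of reach is approached as far as the arm can. A call with a number of a shift or a turn outside -1 to 1 is refused whole. A call with a gripper value outside its range is refused whole. "grip" is the finger opening in mm, from 0 to 87, set as the call begins (left out, the last holds). The fingers move at their own pace and stop on an object; the grip force is fixed at half the most. Time passes only in rows, so rows that do not move let the fingers close. It gives the time, the measured TCP pose, the force, the opening and the grip force at its end, in the units of the state.
- r.sense(): the state, without advancing time (a new reading comes with each control period).
- cams.capture(name): name is "scene" or "side" or "wrist"; returns (picture, depth): 480x640x3 uint8, blue, green, red; 480x640 float32, m along the optical axis (not along the pixel's ray), 0 where there is no reading.
- cams.camera_info(name): a dict with "mtx" (3x3 intrinsics, pixels), "k1" (the pictures are not rectified: a ray, as slopes to the right and down, at radius r is drawn at 1 + k1 r^2 times it, then the intrinsics apply), "R" (3x3) and "t" (3): a world point X has camera coordinates R X + t. Camera axes: x right, y down, z forward; pixel columns grow to the right and rows downward; lengths in m; the calibration is good to about 2 mm. A picture is of the moment at which its call begins: read the wrist's pose just before it. camera_info takes no time and is no camera call; for the wrist camera it gives the pose at the moment of the call.
- r.finish_job(): hands the job in; it is judged then, once.
The state is a dict: "time_s": time; "joints": joint angles; "joint_velocities": joint speeds; "effort": joint torques, N m; "tcp_pos": TCP position; "ee_rot": TCP orientation; "wrist_force": force on the tool from outside, world axes, zero at the start; "moment": the same for the moment, N m; "gripper_width": opening from 0.0 (shut) to 1.0 (fully open); "gripper_force": force on a finger pad.
Only numpy, scipy, OpenCV 4.12 (cv2) and the standard library are available. Lean on these libraries where they do the work, as an engineer would, in place of code of your own. Each camera call takes 0.05 s, during which the arm holds its last target. There are 200 camera calls.

### The job

Bleed the deadweight tester by pressing the sprung cap of the bleed bottle fully down, and let it spring back up. Then raise the tester's sprung steel cover by its bar until it is past its balance point, ease it back and finish while still holding it in the gripper, steady, some five to fifteen degrees below the balance point, so that the fitter can set the counterspring. Leave the loose check valve, piston cap and gauge where they are.

Things in the scene. Friction and masses are not known exactly. Their poses are not given: they have to be found in the camera images.
- tester: the tester's fixed housing, an open-topped grey steel box 160 x 180 x 120 mm (x, y, z) on a 190 x 210 mm foot plate, with three stacked brass weights inside and a long iron lever at the back that stays unused. Its place and yaw vary, but it is fixed. Origin: centre of its underside, on the bench. Its -x side faces the robot, its z is up; its x and y axes lie along the box's depth and width. The cover closes its top
- cover (a joint): opening angle of the flat steel cover on the tester: 0 shut (level), grows as the bar side rises, stop at 1.40 rad. A counterspring and the cover's own weight cancel at the balance point, 0.96 rad (55 degrees up from level): below it the cover falls shut if let go, above it it swings open to the stop by itself. Little force is needed: about 1.5 N upward at the bar when shut, none at balance
- cover_hinge (a point): middle of the cover's hinge line, on the far (+x) upper edge of the housing, 122 mm above the bench, 80 mm along +x of tester from its origin. The axes are those of tester; the hinge line runs along y
- cover_bar (a point): centre of the cover's pull bar, a round dark steel bar 10 mm thick and 100 mm long parallel to the hinge, in the plane of the cover, 215 mm from the hinge line and 53 mm beyond the cover's free edge (48 mm clear gap between bar and edge), joined to it by a 10 mm rod at each end. At 122 mm height when shut, then moving with the cover on a circle about the hinge; nothing is under it. Fingers opened about 30 mm straddle it from above, and the round bar turns in their grip
- bleed_cap (a joint): travel of the bleed bottle's cap: 0 up, 0.012 m fully down. A spring pushes it back: about 3.5 N to start, 8 N fully down; it counts as down beyond 0.009
- cap_top (a point): centre of the flat top of the bleed bottle's black cap, 36 mm across, 156 mm above the bench when up; the cap moves straight down. The bottle is a bare aluminium bottle 62 mm across with a narrow neck, bolted to the bench on a 92 mm round foot to the left or to the right of the tester
- valve: bystander: loose bronze check valve, a pipe piece 90 mm long (along x) and 48 mm across with a short bonnet, 78 mm tall. Origin: centre of its underside
- piston_cap: bystander: loose turned steel piston cap, 60 mm across, 34 mm tall. Origin: centre of its underside
- gauge: bystander: loose round gauge lying on its back, white porcelain face up, 100 mm across, 23 mm tall, with a stub pipe at its rim. Origin: centre of its underside
There are look-alikes about, which are no part of the job. Of the things that look like the part that bears bleed_cap, the smallest one is meant.

How it is judged (in metres and radians):
On the way, in this order (a step that is already met when the one before it is completed fails the run):
1. the bleed cap is pressed fully down (value of joint bleed_cap above 0.009 m), for 0.1 s.
2. the bleed cap has sprung back up, the cover still below its balance point (value of joint bleed_cap below 0.002 m and value of joint cover below 0.6 rad), for 0.1 s.
3. the cover is raised past its balance point (value of joint cover above 0.98 rad), for 0.1 s.
At the end, for the whole second after the job is handed in: the cover is held still by the fingers at 0.66 to 0.915 rad (balance point 0.96), carried by nothing else, and the bleed cap is up (value of joint cover between 0.66 and 0.915 rad and velocity of joint cover between -0.1 and 0.1 rad/s and contact force between the fingers and cover above 0.05 N and contact force between each of valve, piston_cap, gauge and cover below 0.05 N and value of joint bleed_cap below 0.002 m); the arm keeps its last pose, push and grip.
It fails at once if the check valve is moved more than 20 mm (distance of valve from where it was at the start of the episode above 0.02 m).
It fails at once if the piston cap is moved more than 20 mm (distance of piston_cap from where it was at the start of the episode above 0.02 m).
It fails at once if the gauge is moved more than 20 mm (distance of gauge from where it was at the start of the episode above 0.02 m).
It also fails if it takes over 51 s, if anything falls off the work surface, if the arm or the gripper's body presses on something with over 40 N, if the wrist force passes 120 N, or if a joint passes its speed limit or range.

## Working session

There is one attempt and no reset: what is moved stays moved. The work goes in short steps, Python scripts to look and compute and a tool call to move; the robot and the scene stay as the last step left them, time stands still between calls to the robot, and variables do not carry over. Pictures are saved under pics/ and viewed, at most 10 in all, crops included, and the job is handed in when it is done.

Besides the shell and the picture viewer there is one more tool, called after ">>>" as name(argument=value, ...), one argument or row to a line, values as JSON. play_rows: Moves the arm, as the interface text tells. Scaled input: -1 to 1 covers 30 mm each way for a shift and 0.15 rad each way for a turn. Its arguments: {"type":"object","properties":{"commands":{"type":"string"},"grip":{"type":"number"}},"required":["commands"]}

```bash
mkdir -p pics; cat > h.py <<'E'
import numpy as np, cv2
from station import r, cams
def cap(n):
    info=cams.camera_info(n); img,d=cams.capture(n); return img,d,info
def pts(d,info):
    m=np.array(info["mtx"]);h,w=d.shape
    u,v=np.meshgrid(np.arange(w),np.arange(h))
    p=cv2.undistortPoints(np.stack([u,v],-1).reshape(-1,1,2).astype(np.float64),m,np.array([info["k1"],0,0,0.]))[:,0]
    P=np.c_[p,np.ones(len(p))]*d.reshape(-1,1)
    X=(P-np.array(info["t"]).ravel())@np.array(info["R"])
    X[d.ravel()==0]=np.nan
    return X.reshape(h,w,3)
E
python3 - <<'E'
from h import *
for n in ("scene","side"):
    i,d,f=cap(n); cv2.imwrite(f"pics/{n}0.png",i); np.savez(f"{n}0.npz",X=pts(d,f),i=i)
    print(n,-np.array(f["R"]).T@np.array(f["t"]).ravel())
s=r.sense();print(s)
E
```

```text
scene [ 1.3547895  -0.12964521  1.11093596]
side [0.21461176 0.5698024  0.78919347]
{'time_s': 0.1, 'joints': array([-5.47415871e+01,  2.20856854e+01,  3.89238891e-01, -2.42739447e-02,
       -6.84098128e+01, -1.48153804e+01]), 'joint_velocities': array([ 0.02312763, -0.08646427,  0.09378019,  0.11719547, -0.05847868,
       -0.1003392 ]), 'effort': array([-5.36560929e-04, -3.91690457e+01,  1.87933588e+01,  4.23185170e+00,
        1.34104479e-02, -7.07193681e-05]), 'tcp_pos': array([ 0.21812087, -0.58515117,  0.22158988]), 'ee_rot': array([[-9.37074457e-01, -3.49128774e-01, -7.48891749e-04],
       [-3.49129565e-01,  9.37072843e-01,  1.74174517e-03],
       [ 9.36727639e-05,  1.89360516e-03, -9.99998203e-01]]), 'wrist_force': array([-0.03458461,  0.29705098, -0.25713706]), 'moment': array([-0.0176996 ,  0.00047264, -0.00207317]), 'gripper_force': 0.0, 'gripper_width': 0.9974470796334266}
```

View pics/scene0.png

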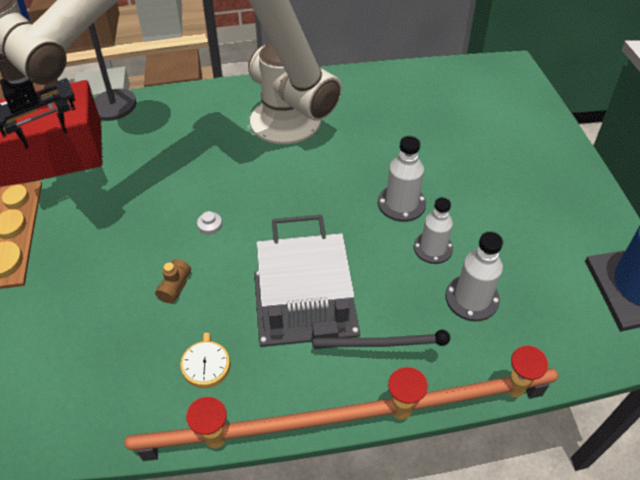

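View pics/side0.png

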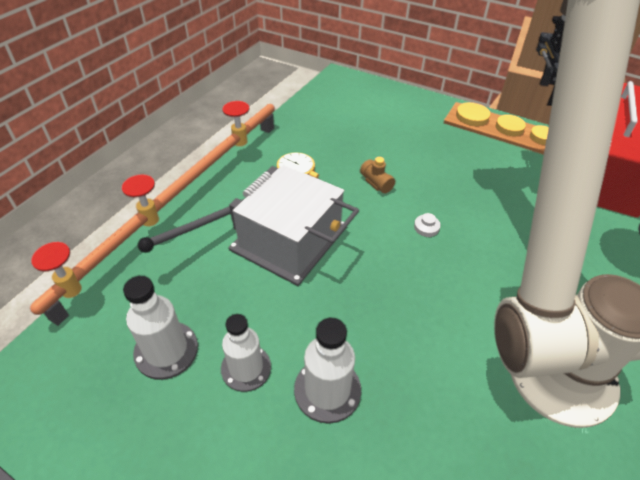

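Three bottles could be meant. In the scene view their caps are at (409,146), (442,206) and (490,243); in the side view they are at (331,333), (237,325) and (139,290). The middle one, scene (442,206) and side (237,325), is the smallest, so I choose that. The cover bar is at scene (299,218), the valve at (173,280), the piston cap at (209,221) and the gauge at (205,362).

```bash
python3 - <<'E'
from h import *
for n,caps in (("scene",[(409,146),(442,206),(490,243)]),("side",[(331,333),(237,325),(139,290)])):
    z=np.load(n+"0.npz");X=z["X"];i=z["i"]
    for u,v in caps:
        b=(slice(v-18,v+18),slice(u-20,u+20));P=X[b].reshape(-1,3);g=i[b].max(-1).ravel()
        k=(g<60)&(P[:,2]>.1);P=P[k];t=np.percentile(P[:,2],90);Q=P[P[:,2]>t-.006]
        print(n,(u,v),len(Q),(Q.min(0)+Q.max(0))/2,Q.mean(0),Q.max(0)-Q.min(0),t)
    # bar and cover
    k=(X[...,2]>.105)&(X[...,2]<.14)&(X[...,0]>.3)
    m=cv2.connectedComponentsWithStats(k.astype(np.uint8))
    for j in range(1,m[0]):
        if m[2][j,4]>60:
            P=X[m[1]==j]; print(n,"comp",m[2][j],m[3][j].round(),P.mean(0),P.min(0),P.max(0))
a=np.load("side0.npz")["i"][290:400,180:300];b=np.load("scene0.npz")["i"][185:275,390:490]
cv2.imwrite("pics/crop.png",np.hstack([cv2.resize(a,(400,400)),cv2.resize(b,(400,400))]))
E
```

```text
scene (409, 146) 205 [0.3732225  0.23953058 0.2024945 ] [0.3732325  0.23898244 0.20222212] [0.04541326 0.04299786 0.00827066] 0.2043187420862715
scene (442, 206) 146 [0.52177667 0.27475574 0.15604335] [0.52219354 0.27560504 0.15512502] [0.03689823 0.03248827 0.00854298] 0.15763833535501118
scene (490, 243) 310 [0.6722832  0.32234383 0.20308824] [0.67348124 0.32173181 0.20245855] [0.04508537 0.04440013 0.0089856 ] 0.20451103244969682
scene comp [389 158  35  29 531] [405. 175.] [0.39381197 0.23090815 0.12467956] [0.34623362 0.19796635 0.10514414] [0.41190902 0.27929609 0.13982403]
scene comp [428 210  22  18 272] [439. 219.] [0.52982455 0.27133558 0.11610707] [0.49926926 0.25135741 0.10501461] [0.54605545 0.29830169 0.13987916]
scene comp [ 257  214   98  107 7008] [304. 271.] [ 0.62326821 -0.03996147  0.12335894] [ 0.47522288 -0.13298748  0.10500357] [0.72526991 0.05437332 0.1361871 ]
scene comp [626 238  14  40 259] [633. 260.] [0.7175713  0.66226045 0.12079705] [0.66670962 0.65434791 0.10516895] [0.75591545 0.68422441 0.13962993]
scene comp [463 251  40  35 637] [481. 273.] [0.6914
[... 1051 characters left out ...]
021805 -0.02779089  0.12388999] [ 0.47733582 -0.13319016  0.10500654] [0.72349607 0.05620701 0.13750869]
side comp [137 237  20  13 172] [145. 243.] [0.80459139 0.19885679 0.11204161] [0.79303041 0.17356778 0.10502789] [0.81980261 0.21284165 0.11927999]
side comp [126 296  51  45 956] [154. 325.] [0.64959633 0.33636824 0.12585725] [0.63026734 0.28616566 0.10507516] [0.70240235 0.36454628 0.13994662]
side comp [224 328  31  26 468] [240. 342.] [0.51137404 0.28559337 0.11584817] [0.49366244 0.25377566 0.1050293 ] [0.54395053 0.30317309 0.13039457]
side comp [305 339  50  47 970] [329. 369.] [0.35974845 0.26077521 0.12689147] [0.33003818 0.2051576  0.10503041] [0.40839334 0.28100201 0.13999092]
```

View pics/crop.png

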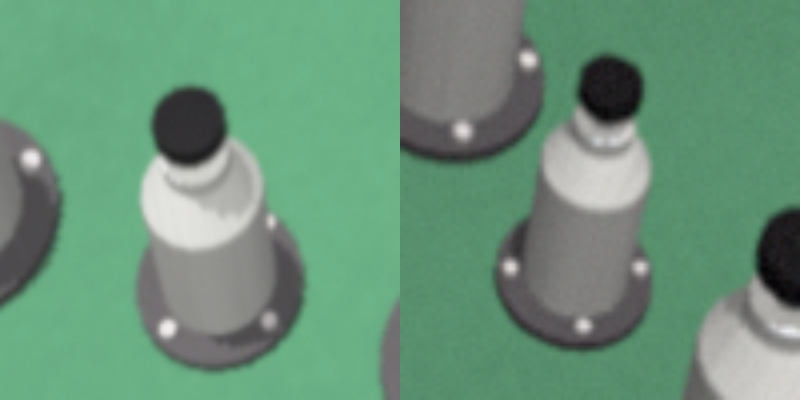

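The crop shows the small bottle's black cap. Its top is at z ≈ 0.157, which matches 156 mm, against 204 mm for the other two. Next I fit the tester's yaw and the bar.

```bash
python3 - <<'E'
from h import *
for n,c in (("scene",(304,271)),("side",(290,205))):
    X=np.load(n+"0.npz")["X"]
    k=((X[...,2]>.112)&(X[...,2]<.14)&(X[...,0]>.3)).astype(np.uint8)
    _,L=cv2.connectedComponents(k); P=X[L==L[c[1],c[0]]]
    ko=cv2.morphologyEx((L==L[c[1],c[0]]).astype(np.uint8),cv2.MORPH_OPEN,np.ones((15,15)))
    C=X[ko>0]; rc=cv2.minAreaRect((C[:,:2]*1000).astype(np.float32)); print(n,"cover",rc,C[:,2].mean())
    yaw=(rc[2]+45)%90-45; a=np.deg2rad(yaw); ax=np.array([np.cos(a),np.sin(a)]); ay=np.array([-ax[1],ax[0]])
    s=P[:,:2]@ax; t=P[:,:2]@ay; c0=np.array(rc[0])/1000
    print(" x range",s.min()-c0@ax,s.max()-c0@ax)
    B=P[s<s.min()+.016]; tb=B[:,:2]@ay
    f=np.polyfit(tb,B[:,:2]@ax,1); print(" yaw",yaw,"bar",B.mean(0),len(B),"tb",tb.min()-c0@ay,tb.max()-c0@ay,"bar slope deg",np.degrees(np.arctan(f[0])))
    print(" bar mid", ax*np.median(B[:,:2]@ax)+ay*(tb.min()+tb.max())/2)
E
```

```text
scene cover ((621.753662109375, -39.45294952392578), (180.22647094726562, 176.53428649902344), 87.22523498535156) 0.12375304588417663
 x range -0.14730574313733763 0.10004074500200977
 yaw -2.7747650146484375 bar [ 0.48433501 -0.0336085   0.12468872] 229 tb -0.054225780522432626 0.054946811053471274 bar slope deg -0.03332338016304529
 bar mid [ 0.48458295 -0.0324438 ]
side cover ((623.46435546875, -39.07447052001953), (182.2314453125, 191.1053924560547), 88.1874771118164) 0.12458281145384188
 x range -0.145313005821413 0.09820517671417783
 yaw -1.8125228881835938 bar [ 0.48405688 -0.02861771  0.12596877] 240 tb -0.050898037549646405 0.05830881916382445 bar slope deg 0.5767967515273001
 bar mid [ 0.48341576 -0.03093538]
```

>>> play_rows(
  commands="0.3 1 1 0 0 0;0.3 1 1 0 0 0;0.4 1 1 0 0 0;0.4 1 0 0 0 0;0.4 1 0 0 0 0;0.4 1 0 0 0 0;0.4 1 0 0 0 0;0.4 1 0 0 0 0;0.4 1 0 0 0 0;0.4 1 0 0 0 0;0.4 1 0 0 0 0;0.4 1 0 0 0 0;0.4 1 0 0 0 0;0.4 1 0 0 0 0;0.4 1 0 0 0 0;0.4 1 0 0 0 0;0.4 1 0 0 0 0;0.4 1 0 0 0 0;0.4 1 0 0 0 0;0.4 1 0 0 0 0",
  grip=0,
)

```text
time_s: 2.1
tcp_pos: [0.4523, 0.0157, 0.3123]
ee_rot: [[-0.937, -0.35, -0.001], [-0.35, 0.937, 0.0], [0.001, 0.0, -1.0]]
wrist_force: [0.1, -0.2, 0.8]
gripper_width: 0.004
gripper_force: 0.0
```

>>> play_rows(
  commands="0.25 0.97 0 0 0 0;0.25 0.97 0 0 0 0;0.25 0.97 0 0 0 0;0.25 0.97 0 0 0 0;0.25 0.97 0 0 0 0;0.25 0.97 0 0 0 0;0.25 0.97 0 0 0 0;0.25 0.97 0 0 0 0;0.25 0.9 0 0 0 0;0 0 -1 0 0 0;0 0 -1 0 0 0;0 0 -1 0 0 0;0 0 -0.9 0 0 0;0 0 0 0 0 0;0 0 0 0 0 0",
)

```text
time_s: 3.6
tcp_pos: [0.5201, 0.2742, 0.1958]
ee_rot: [[-0.937, -0.35, -0.0], [-0.35, 0.937, -0.001], [0.0, -0.001, -1.0]]
wrist_force: [0.8, 0.4, 1.5]
gripper_width: 0.008
gripper_force: 0.0
```

>>> play_rows(
  commands="0 0.1 -0.5 0 0 0;0 0 -0.5 0 0 0;0 0 -0.3 0 0 0;0 0 -0.2 0 0 0;0 0 0 0 0 0;0 0 0 0 0 0",
)

```text
time_s: 4.2
tcp_pos: [0.5204, 0.2777, 0.1522]
ee_rot: [[-0.937, -0.35, 0.002], [-0.35, 0.937, 0.001], [-0.002, 0.0, -1.0]]
wrist_force: [-2.1, 0.1, 4.6]
gripper_width: 0.01
gripper_force: 2.3
```

>>> play_rows(
  commands="0 0 -0.2 0 0 0;0 0 -0.06 0 0 0;0 0 0 0 0 0;0 0 0 0 0 0",
)

```text
time_s: 4.6
tcp_pos: [0.5206, 0.2777, 0.1449]
ee_rot: [[-0.937, -0.35, 0.003], [-0.35, 0.937, 0.002], [-0.003, 0.001, -1.0]]
wrist_force: [-1.7, -0.4, 7.0]
gripper_width: -0.001
gripper_force: 3.6
```

>>> play_rows(
  commands="0 0 -0.07 0 0 0;0 0 0 0 0 0;0 0 0 0 0 0",
)

```text
time_s: 4.9
tcp_pos: [0.5206, 0.2777, 0.1444]
ee_rot: [[-0.937, -0.35, 0.003], [-0.35, 0.937, 0.002], [-0.004, 0.0, -1.0]]
wrist_force: [-5.8, -1.6, 14.5]
gripper_width: 0.01
gripper_force: 6.8
```

>>> play_rows(
  commands="0 0 0.5 0 0 0;0 0 1 0 0 0;0 0 1 0 0 0;0 0 1 0 0 0;-0.11 -0.94 0 0 0 0.71;-0.11 -0.94 0 0 0 0.71;-0.11 -0.94 0 0 0 0.71;-0.11 -0.94 0 0 0 0.71;-0.11 -0.94 0 0 0 0.71;-0.11 -0.94 0 0 0 0.71;-0.11 -0.94 0 0 0 0.71;-0.11 -0.94 0 0 0 0.71;-0.11 -0.94 0 0 0 0.71;-0.11 -0.94 0 0 0 0.71;-0.11 -0.94 0 0 0 0.71;0 0 0 0 0 0;0 0 0 0 0 0;0 0 0 0 0 0",
  grip=0,
)

```text
time_s: 6.7
tcp_pos: [0.4837, -0.0326, 0.2457]
ee_rot: [[-0.043, -0.999, 0.0], [-0.999, 0.043, 0.0], [-0.0, -0.0, -1.0]]
wrist_force: [-0.1, -0.3, 0.3]
gripper_width: 0.008
gripper_force: 0.0
```

>>> play_rows(
  commands="0 0 0 0 0 0;0 0 0 0 0 0;0 0 0 0 0 0",
  grip=34,
)

```text
time_s: 7.0
tcp_pos: [0.4836, -0.0325, 0.2456]
ee_rot: [[-0.042, -0.999, -0.0], [-0.999, 0.042, -0.0], [0.0, 0.0, -1.0]]
wrist_force: [-0.5, -0.2, -0.4]
gripper_width: 0.193
gripper_force: 0.0
```

```bash
python3 - <<'E'
from h import *
s=r.sense();print(s["tcp_pos"],s["joints"],s["ee_rot"])
i,d,f=cap("wrist");cv2.imwrite("pics/w1.png",i)
X=pts(d,f);k=(X[...,2]>.114)&(X[...,2]<.135)&(X[...,0]<.505)&(X[...,0]>.45)
P=X[k];print(len(P),P.mean(0),P.min(0),P.max(0),np.median(P,0))
E
```

```text
[ 0.48360168 -0.03252007  0.24559994] [ 1.54028352e+01  7.23323028e+00 -1.63778113e+01 -3.11653383e-04
 -6.63927601e+01 -1.77932783e+01] [[-4.17111763e-02 -9.99129708e-01 -6.52935277e-05]
 [-9.99129710e-01  4.17111773e-02 -1.28184527e-05]
 [ 1.55307668e-05  6.47020307e-05 -9.99999998e-01]]
2832 [ 0.48383359 -0.04219461  0.12511618] [ 0.47358425 -0.0881754   0.11987369] [0.50496263 0.01850157 0.12861446] [ 0.4822245  -0.04588117  0.12535926]
```

View pics/w1.png

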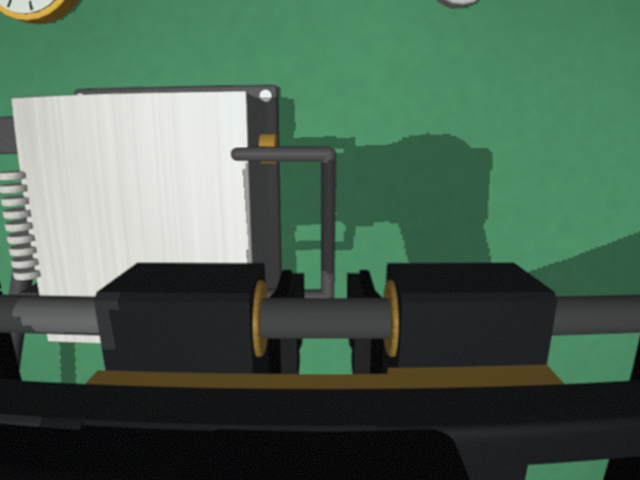

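The wrist view shows the bar at column 328, between the fingertips at about 290 and 365. The line-up is good, so I descend and grip.

>>> play_rows(
  commands="-0.05 0 -0.7 0 0 0;0 0 -0.8 0 0 0;0 0 -0.8 0 0 0;0 0 -0.8 0 0 0;0 0 -0.8 0 0 0;0 0 -0.5 0 0 0;0 0 -0.25 0 0 0;0 0 0 0 0 0;0 0 0 0 0 0",
  grip=34,
)

```text
time_s: 7.95
tcp_pos: [0.4827, -0.0329, 0.1068]
ee_rot: [[-0.042, -0.999, 0.001], [-0.999, 0.042, 0.0], [-0.0, -0.001, -1.0]]
wrist_force: [-0.4, -0.8, -0.4]
gripper_width: 0.39
gripper_force: 0.0
```

>>> play_rows(
  commands="0 0 0 0 0 0;0 0 0 0 0 0;0 0 0 0 0 0;0 0 0 0 0 0;0 0 0 0 0 0;0 0 0 0 0 0",
  grip=0,
)

```text
time_s: 8.55
tcp_pos: [0.482, -0.033, 0.1063]
ee_rot: [[-0.043, -0.999, -0.0], [-0.999, 0.043, 0.0], [-0.0, 0.0, -1.0]]
wrist_force: [0.1, -0.2, 2.2]
gripper_width: 0.101
gripper_force: 30.0
```

>>> play_rows(
  commands="0.01 0 0.43 0 0 0;0.04 0 0.43 0 0 0;0.06 0 0.425 0 0 0;0.09 0 0.42 0 0 0;0.115 0 0.415 0 0 0;0.14 -0.01 0.41 0 0 0;0.165 -0.01 0.4 0 0 0;0.19 -0.01 0.39 0 0 0;0.21 -0.01 0.375 0 0 0;0.23 -0.01 0.36 0 0 0;0 0 0 0 0 0;0 0 0 0 0 0",
)

```text
time_s: 9.75
tcp_pos: [0.517, -0.0347, 0.227]
ee_rot: [[-0.043, -0.999, -0.006], [-0.999, 0.043, -0.0], [0.0, 0.006, -1.0]]
wrist_force: [-5.8, 0.7, 1.5]
gripper_width: 0.098
gripper_force: 30.0
```

>>> play_rows(
  commands="0.25 -0.01 0.35 0 0 0;0.27 -0.01 0.33 0 0 0;0.29 -0.01 0.315 0 0 0;0.31 -0.01 0.295 0 0 0;0.33 -0.01 0.28 0 0 0;0.345 -0.01 0.26 0 0 0;0.36 -0.01 0.235 0 0 0;0.19 -0.01 0.11 0 0 0;0 0 0 0 0 0;0 0 0 0 0 0;0 0 0 0 0 0",
)

```text
time_s: 10.85
tcp_pos: [0.5889, -0.0381, 0.2952]
ee_rot: [[-0.043, -0.999, -0.0], [-0.999, 0.043, -0.002], [0.002, 0.0, -1.0]]
wrist_force: [-4.7, -0.6, 7.2]
gripper_width: 0.103
gripper_force: 30.0
```

```bash
python3 - <<'E'
from h import *
i,d,f=cap("side");X=pts(d,f)
cv2.imwrite("pics/s2.png",i)
b=(slice(60,260),slice(200,420));P=X[b].reshape(-1,3);g=i[b].min(-1).ravel()
k=(g>120)&(P[:,2]>.135)&(P[:,0]>.52)&(P[:,0]<.73)&(abs(P[:,1]+.04)<.085);P=P[k]
c=P.mean(0);_,_,v=np.linalg.svd(P-c,full_matrices=False);n=v[2]*np.sign(v[2][2]);print(len(P),c,n,"angle",np.arccos(n[2]))
E
```

```text
174 [ 0.62450107 -0.03115724  0.27945934] [0.98701228 0.03296004 0.15722719] angle 1.4129140384185053
```

View pics/s2.png

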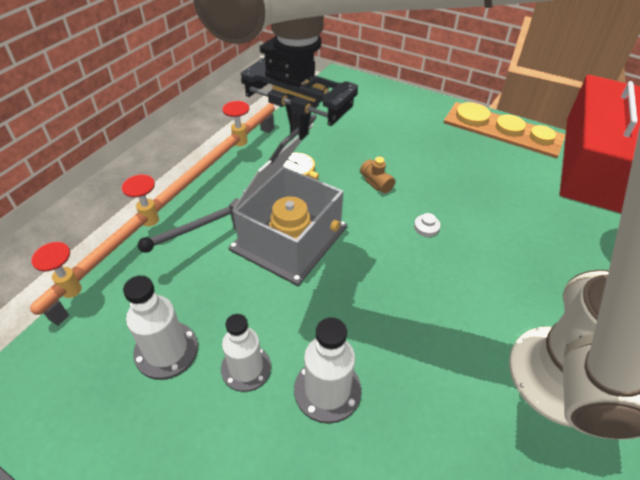

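The side view shows the cover tilted up (around (272,172)), held at the bar by the fingers (300,125). TCP geometry gives an angle of about 1.05 rad, past balance. Now I ease it back to about 0.79.

>>> play_rows(
  commands="-0.2 0.01 -0.12 0 0 0;-0.2 0.01 -0.125 0 0 0;-0.19 0.01 -0.13 0 0 0;-0.19 0.01 -0.14 0 0 0;-0.18 0.01 -0.145 0 0 0;-0.18 0.01 -0.15 0 0 0;-0.17 0.01 -0.155 0 0 0;-0.17 0.01 -0.16 0 0 0;0 0 0 0 0 0;0 0 0 0 0 0;0 0 0 0 0 0;0 0 0 0 0 0;0 0 0 0 0 0",
)

```text
time_s: 12.2
tcp_pos: [0.5442, -0.0359, 0.2598]
ee_rot: [[-0.043, -0.999, -0.002], [-0.999, 0.043, -0.003], [0.003, 0.002, -1.0]]
wrist_force: [-4.1, -3.7, 4.5]
gripper_width: 0.099
gripper_force: 30.0
```

```bash
python3 - <<'E'
from h import *
s=r.sense();p=s["tcp_pos"];print(p,np.arctan2(p[2]-.1063,.215-(p[0]-.482)),s["wrist_force"],s["gripper_width"])
i,d,f=cap("scene");X=pts(d,f);cv2.imwrite("pics/c3.png",i[150:420,120:520])
m=(X[...,2]>.14)&(X[...,2]<.24)&(X[...,0]>.56)&(X[...,0]<.715)&(abs(X[...,1]+.04)<.08)
P=X[m]
for _ in range(4):
    q=np.polyfit(P[:,0],P[:,2],1);e=abs(P[:,2]-np.polyval(q,P[:,0]));P=P[e<max(.006,np.median(e)*2)]
print(len(P),q,"angle",-np.arctan(q[0]))
E
```

```text
[ 0.54421025 -0.03592453  0.25979024] 0.7876852412366129 [-4.07584198 -3.7365542   4.47419233] 0.09943269464220433
5360 [-0.97660642  0.80615002] angle 0.773563489351577
```

View pics/c3.png

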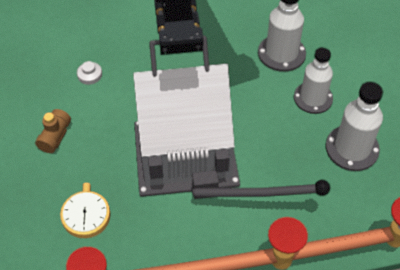

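The picture shows the cover held by its bar between the fingers (about (180,42) in the crop), with the bystanders untouched. Both measurements give about 0.78 rad, so I hand in.

```bash
python3 -c "
from station import r
print(r.sense()['joint_velocities'].round(2)); print(r.finish_job())"
```

```text
[ 0.03 -0.03  0.09  0.02 -0.04 -0.07]
the job is handed in; nothing more can be done
None
```

I pressed the smallest bleed bottle's cap to its stop and backed off, raised the cover to about 1.05 rad, eased it back, and handed in with it gripped steady at about 0.78 rad (some 10° below balance); the valve, piston cap and gauge were not touched, and no verdict was returned.

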